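# Clear the glazing clamp and hold its spring jaw open at the mark

### The arm

A 6-joint arm with a two-finger parallel gripper is mounted at the origin on the work surface. World frame = base frame: x ahead of the robot, y to its left, z up, the work surface at z = 0. Lengths are in m, angles in rad, forces in N, time in s.
With the tool pointing down it reaches from about 0.275 to 0.75 m from the base axis. Payload 10.2 kg.
Tool frame: the origin (TCP) lies between the finger pads; the fingertips stand 14 mm ahead of it and the grasp point (between the pads) lies 5 mm behind it; z points along the fingers, y is the line along which they close (so a half turn about z gives the same grasp; the last joint's range is limited). The gripper opens to 88 mm and grips with 3 to 60 N. Pads are 18 mm wide; open, the fingers measure 123 mm over their backs; the gripper's body (75 mm by 187 mm) begins 45 mm behind the grasp point.
Start: joints at [-1.491, 0.313, 1.498, -0, 1.331, -0.223], TCP at [0.157, -0.501, 0.253] pointing down, gripper open.
Joint ranges: [-2.94, 2.94], [-0.97, 2.17], [0.19, 2.56], [-1.23, 4.37], [0.02, 3.11], [-2.88, 2.88]. Speed limits (rad/s): [2.39, 2.39, 3.01, 3.14, 3.14, 3.14].

### API

Orientations are given as a 3x3 rotation matrix whose columns are the frame's x, y, z axes.
In Python, from bench import robot gives the robot as it stands.
- The arm moves only by the tool play_rows, never from a script. Its argument "moves" is a list of rows, each a list of 5 numbers: the closure in counts, from 0 (fully open) to 255 (shut), then the shift along the tool's x, y, z in mm, then the turn about the tool's z in degrees. In form: [[gripper, tx, ty, tz, twist], ...]. A call has 1 to 20 rows; each row is the pose to reach, as a shift and turn from the pose commanded when the call began, along the tool's axes at that moment; what a row does not reach only later rows make up. A row lasts 1/8 s, in which the tool goes at most 62.5 mm and 10.7 degrees, less where a joint would pass 70% of its speed; a pose out of reach is approached as far as the arm can. A call with a gripper value outside its range is refused whole. The fingers move at their own pace and stop on an object; "force" is the grip in N (left out, the last holds). Time passes only in rows, so rows that repeat a pose let the fingers close. It gives the time, the measured TCP pose, the force, the opening and the grip force at its end, in the units of the state.
- robot.read_state(): the state, without advancing time (a new reading comes with each control period).
- robot.capture(name): name is "scene" or "side" or "wrist"; returns the picture (480x640x3 uint8, blue, green, red); there is no depth.
- robot.calibration(name): a dict with "fx", "fy", "cx", "cy" (pixels), "k1" (the pictures are not rectified: a ray, as slopes to the right and down, at radius r is drawn at 1 + k1 r^2 times it, then the intrinsics apply), "T" (4x4, takes a point from camera to world coordinates). Camera axes: x right, y down, z forward; pixel columns grow to the right and rows downward; lengths in m; the calibration is good to about 2 mm. A picture is of the moment at which its call begins: read the wrist's pose just before it. calibration takes no time and is no camera call; for the wrist camera it gives the pose at the moment of the call.
- robot.job_done(): hands the job in; it is judged then, once.
Trained networks look in the newest picture that a camera, given by its name, has taken for a name from the list of things; names that differ only in an ending like _2 or _b are one class to them, and where a whole thing is asked for, a point or a joint stands for the part that bears it (a point fixed in the world has none). Each returns a list of dicts, best first, with "score" (0 to 1); they miss things now and then, are a little off and sometimes report something else, mostly with a low value. They report only what shows in the picture. A call takes as long as a camera call. They do not tell look-alikes from the thing itself.
- robot.search_frame(camera, label): "centre" ([column, row] in pixels, amid what is visible of it).
- robot.trace(camera, label): "mask" (480x640 bool, what is visible of it) and "centre" ([column, row] in pixels, amid what is visible of it).
- robot.landmark_of(camera, label): "centre" ([column, row] in pixels: a listed point, or the origin of a listed thing).
The state is a dict: "time": time; "q": joint angles; "joint_velocities": joint speeds; "joint_efforts": joint torques, N m; "ee_pos": TCP position; "eef_rot": TCP orientation; "force": force on the tool from outside, world axes, zero at the start; "wrist_torque": the same for the moment, N m; "opening": finger opening in m; "gripper_force": force on a finger pad.
Only numpy, scipy, OpenCV 4.12 (cv2) and the standard library are available. Lean on these libraries where they do the work, as an engineer would, in place of code of your own. Each camera call takes 0.05 s, during which the arm holds its last target. There are 200 camera calls.

### The job

The putty knife has been left lying on the bed of the glazing clamp where the next pane of glass has to go: hang it by its eye on the sloping peg of the tool stand. Then take the wooden handle of the clamp's spring jaw, pull the jaw back until the line on its pointer is level with the line on the steel marker, and keep it there: finish while still holding the handle, with the knife left hanging, because the jaw springs shut if let go. Leave the tub, the hammer and the loose piece of glass where they are.

Things in the scene. Friction and masses are not known exactly. Their poses are not given: they have to be found in the camera images.
- clamp: Glazing clamp screwed to the bench: plywood board 18 mm thick, from x -190 to +170, y +-140. Origin on the bench; x runs from jaw to fence, y left, z up. Low aluminium fence at x 120 to 140; the sliding jaw's face is at x -10 when shut. Fence, jaw bar and the end block (x -178 to -162) stand 16 to 18 mm above the board.
- jaw (a joint): Travel of the spring jaw in m: 0 shut, grows to 0.085 as it is pulled along the clamp's -x (away from the fence). A spring pulls it shut, about 4.5 N at 0 and 11 N at 0.06; it does not stay where it is left.
- jaw_handle (a point): Centre of the top face of the jaw's upright wooden handle, a block 18 mm thick along the clamp's x, 70 mm along its y and 50 mm tall (top 85.5 mm above the bench, foot 35.5 mm, standing on the jaw's low carriage). It moves with the jaw; its axes are the clamp's.
- jaw_index (a point): Middle of the outer end of the dark line on the small steel pointer at the left (+y) end of the jaw, 36 mm above the bench. It moves with the jaw; its axes are the clamp's.
- mark_line (a point): Middle of the white line across the top of the marker, a dark steel saddle 12 x 20 x 14 mm fixed on the ruler strip at the left edge of the clamp board. Axes as the clamp's: the jaw is at the mark when jaw_index and mark_line have the same x. It lies 30 to 58 mm behind (-x of) the shut jaw's pointer line, 15 mm to its left.
- knife: Putty knife, about 0.12 kg, loose on the clamp bed between jaw and fence. Wooden handle 90 x 22 x 22 mm, origin under the handle's centre, x along the knife towards the eye, z up. Steel blade 4 mm thick, up to 28 mm wide, out to x -95; flat steel ring at the other end out to x +88. Blade and ring lie 11 mm above the handle's underside, clear of the board.
- knife_eye (a point): Centre of the knife's eye, at x +68 and 11 mm above the handle's underside: ring 40 mm outside, 26 mm hole, 5 mm thick, lying in the knife's x-y plane.
- rack: Wooden tool stand, fixed to the bench, on the left or on the right of the clamp: foot 100 x 90 x 16 mm, upright post 16 x 30 mm to 231 mm above the bench with its front face at x +12. Origin under the foot's centre. The peg points along the stand's -x and upward.
- peg_tip (a point): Free end of the stand's steel peg, 8 mm thick, sloping up at 45 degrees from the post's front; 250 mm above the bench, 52 mm in front of the post. A ring lowered over the tip and let go slides down the peg, and the knife swings down to hang clear of the bench.
- peg_mid (a point): Point on the peg's axis half way up it, 222.5 mm above the bench.
- peg_root (a point): Where the peg leaves the post, 198 mm above the bench.
- tub: Bystander: blue plastic tub with lid, 90 mm across, 110 mm tall, on the other side of the clamp from the stand. Origin under its centre.
- hammer: Bystander: small hammer lying on the bench far to the right. Origin under its middle.
- offcut: Bystander: loose piece of amber glass 110 x 70 x 6 mm lying on the bench to the left. Origin under its centre.
Things that resemble listed ones, but are neither listed nor needed, are in the scene too. Of the things shaped like the knife, the wooden one is meant.

How it is judged:
On the way, in this order (a step that is already met when the one before it is completed fails the run):
1. the putty knife hangs by its eye on the peg, let go (distance between knife_eye and peg_mid below 0.05 m and angle between knife's own x axis and vertical below 0.6 rad and contact force between knife and rack above 0.2 N and contact force between knife and the fingers below 0.1 N and linear speed of knife below 0.08 m/s), for 0.3 s.
2. the jaw is pulled to the mark and held there by the gripper (x of jaw_index in the frame of mark_line between -0.005 and 0.005 m and velocity of joint jaw between -0.02 and 0.02 m/s and contact force between the fingers and clamp above 2 N), for 0.3 s.
At the end, for the whole second after the job is handed in: The gripper holds the jaw at rest (over 2 N on it), pointer line within 5 mm of the marker line along the slide; the knife hangs at rest on the peg, borne by the stand, untouched by the fingers, eye within 50 mm of the peg's middle, eye up within 0.6 rad of vertical (all of step 1 and all of step 2); the arm keeps its last pose, push and grip.
It fails at once if the tub, hammer or loose glass is shifted by more than 30 mm (distance of any of tub, hammer, offcut from where it was at the start of the episode above 0.03 m).
It also fails if it takes over 58 s, if anything falls off the work surface, if the arm or the gripper's body presses on something with over 40 N, if the wrist force passes 120 N, or if a joint passes its speed limit or range.

## Working session

There is one attempt and no reset: what is moved stays moved. The work goes in short steps, Python scripts to look and compute and a tool call to move; the robot and the scene stay as the last step left them, time stands still between calls to the robot, and variables do not carry over. Pictures are saved under pics/ and viewed, at most 10 in all, crops included, and the job is handed in when it is done.

Besides the shell and the picture viewer there is one more tool, called as name(argument=value, ...), one argument or row to a line, values as JSON. play_rows: Moves the arm, as the interface text tells. Its arguments: {"type":"object","properties":{"moves":{"type":"array"},"force":{"type":"number"}},"required":["moves"]}

```bash
mkdir -p pics
cat > h.py <<'E'
import numpy as np, cv2
from bench import robot
def ray(cam,px,C=None):
    C=C or robot.calibration(cam)
    K=np.array([[C['fx'],0,C['cx']],[0,C['fy'],C['cy']],[0,0,1.]])
    p=cv2.undistortPoints(np.array([[px]],float),K,np.array([C['k1'],0,0,0.]))[0,0]
    T=np.array(C['T']); d=T[:3,:3]@np.array([p[0],p[1],1]); return T[:3,3],d/np.linalg.norm(d)
def onz(cam,px,z,C=None):
    o,d=ray(cam,px,C); return o+d*(z-o[2])/d[2]
def tri(rs):
    A=np.zeros((3,3));b=np.zeros(3)
    for o,d in rs:
        P=np.eye(3)-np.outer(d,d);A+=P;b+=P@o
    x=np.linalg.solve(A,b); return x,[np.linalg.norm((np.eye(3)-np.outer(d,d))@(x-o)) for o,d in rs]
def proj(cam,X,C=None):
    C=C or robot.calibration(cam); T=np.linalg.inv(np.array(C['T'])); p=T[:3,:3]@X+T[:3,3]; s=p[:2]/p[2]; s=s*(1+C['k1']*(s@s))
    return np.array([C['fx']*s[0]+C['cx'],C['fy']*s[1]+C['cy']])
E
python3 - <<'E'
from h import *
ims={c:robot.capture(c) for c in('scene','side')}
cv2.imwrite('pics/scene.png',ims['scene']);cv2.imwrite('pics/side.png',ims['side'])
for l in ['knife','knife_eye','jaw_handle','jaw_index','mark_line','peg_tip','peg_mid','peg_root','clamp','rack','tub','offcut','hammer']:
    for c in ims:
        print(l,c,[(np.round(d['centre']).tolist(),round(d['score'],2)) for d in robot.landmark_of(c,l)[:4]])
for c in ims: print(c,np.round(np.array(robot.calibration(c)['T']),2).tolist())
E
```

```text
knife scene [([218.0, 259.0], 0.69), ([361.0, 269.0], 0.61), ([293.0, 373.0], 0.6)]
knife side [([287.0, 278.0], 0.86), ([307.0, 208.0], 0.81), ([425.0, 253.0], 0.67)]
knife_eye scene [([218.0, 236.0], 0.9), ([369.0, 252.0], 0.76), ([316.0, 379.0], 0.69)]
knife_eye side [([280.0, 295.0], 0.79), ([283.0, 210.0], 0.63), ([315.0, 277.0], 0.55)]
jaw_handle scene [([340.0, 234.0], 0.92), ([261.0, 317.0], 0.35)]
jaw_handle side [([317.0, 275.0], 0.75)]
jaw_index scene [([371.0, 230.0], 0.6)]
jaw_index side [([290.0, 313.0], 0.65)]
mark_line scene [([364.0, 217.0], 0.61)]
mark_line side [([404.0, 194.0], 0.58), ([349.0, 175.0], 0.5), ([307.0, 322.0], 0.45)]
peg_tip scene [([240.0, 262.0], 0.93)]
peg_tip side []
peg_mid scene [([251.0, 276.0], 0.67)]
peg_mid side [([362.0, 172.0], 0.81)]
peg_root scene [([258.0, 286.0], 0.89)]
peg_root side [([350.0, 176.0], 0.86)]
clamp scene [([351.0, 258.0], 0.86), ([261.0, 317.0], 0.63)]
clamp side [([300.0, 296.0], 0.75)]
rack scene [([259.0, 317.0], 0.56), ([409.0, 155.0], 0.52)]
rack side [([273.0, 367.0], 0.68), ([349.0, 228.0], 0.57)]
tub scene [([400.0, 208.0], 0.9), ([414.0, 158.0], 0.64)]
tub side [([273.0, 366.0], 0.8)]
offcut scene [([409.0, 157.0], 0.9)]
offcut side [([282.0, 448.0], 0.7)]
hammer scene [([169.0, 355.0], 0.77)]
hammer side [([403.0, 197.0], 0.58)]
scene [[0.67, 0.61, -0.42, 1.22], [0.74, -0.54, 0.4, -0.66], [0.02, -0.58, -0.82, 1.42], [0.0, 0.0, 0.0, 1.0]]
side [[-0.91, -0.23, 0.33, 0.07], [-0.4, 0.57, -0.72, 1.04], [-0.02, -0.79, -0.61, 1.09], [0.0, 0.0, 0.0, 1.0]]
```

View pics/scene.png

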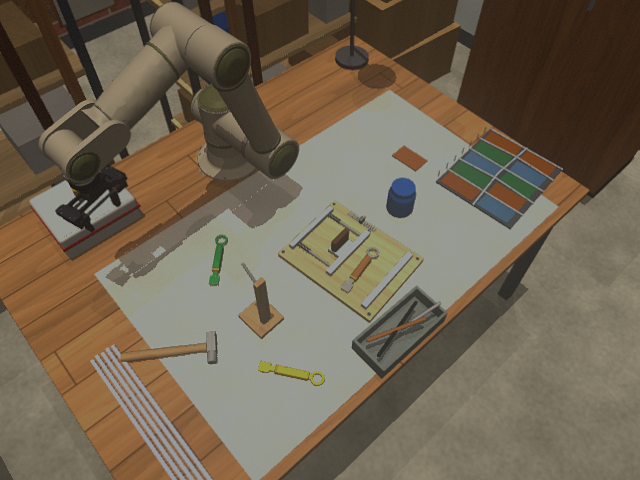

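View pics/side.png

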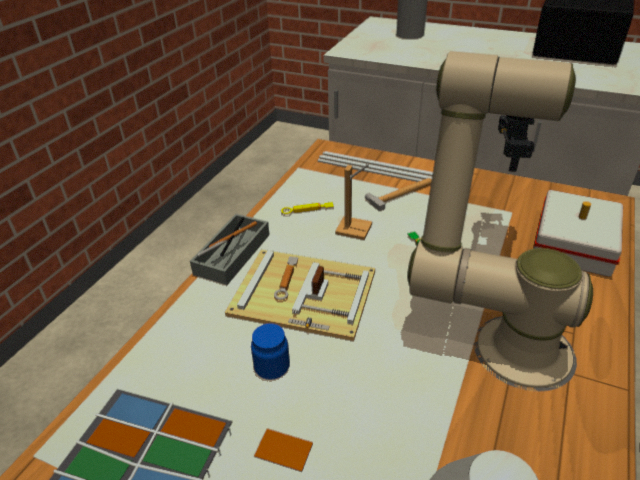

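The knife-shaped candidates in the scene picture are green at (218,259), wooden on the clamp bed at (361,269), and yellow at (293,373). The wooden one fits the description: wooden handle, lying on the bed between jaw and fence. Its eye is at (372,253) in scene and (280,295) in side. The stand is at (261,317) and the marker at about (362,218).

Run:
```python
from h import *
P={'knife_eye':([369,252],[280,295]),'jaw_handle':([340,234],[317,275]),'jaw_index':([371,230],[290,313]),'mark':([364,217],[307,322]),'peg_mid':([251,276],[362,172]),'peg_root':([258,286],[350,176]),'clamp':([351,258],[300,296]),'rack':([259,317],[349,228])}
for k,(a,b) in P.items():
    x,e=tri([ray('scene',a),ray('side',b)]); print(k,x.round(3),np.round(e,4))
for k,px,z in [('eye',[369,252],.029),('knife',[361,269],.018),('jh',[340,234],.0855),('ji',[371,230],.036),('mark',[364,217],.032),('tip',[240,262],.25),('mid',[251,276],.2225),('root',[258,286],.198),('rack',[259,317],0.),('tub',[400,208],0),('green',[218,259],0),('c',[351,258],0)]: print('scene',k,onz('scene',px,z).round(3))
for k,px,z in [('eye',[280,295],.029),('knife',[287,278],.018),('jh',[317,275],.0855),('ji',[290,313],.036),('mark',[307,322],.032),('mid',[362,172],.2225),('root',[350,176],.198),('rack',[349,228],0.),('c',[300,296],0)]: print('side',k,onz('side',px,z).round(3))
s=cv2.resize(cv2.imread('pics/scene.png')[190:330,210:430],None,fx=3.5,fy=3.5,interpolation=cv2.INTER_CUBIC)
cv2.imwrite('pics/crop1.png',s)
```

```text
knife_eye [0.64  0.078 0.025] [0.0071 0.0071]
jaw_handle [0.554 0.025 0.083] [0.0023 0.0023]
jaw_index [0.583 0.137 0.031] [0.0031 0.0031]
mark [0.529 0.154 0.033] [0.0004 0.0004]
peg_mid [ 0.56  -0.311  0.217] [0.0045 0.0045]
peg_root [ 0.592 -0.308  0.2  ] [0.0012 0.0012]
clamp [ 0.604  0.034 -0.005] [0.0047 0.0047]
rack [ 0.584 -0.309  0.006] [0.0105 0.0105]
scene eye [0.635 0.072 0.029]
scene knife [0.659 0.016 0.018]
scene jh [0.554 0.023 0.085]
scene ji [0.583 0.133 0.036]
scene mark [0.529 0.155 0.032]
scene tip [ 0.53  -0.314  0.25 ]
scene mid [ 0.567 -0.31   0.222]
scene root [ 0.59  -0.308  0.198]
scene rack [ 0.572 -0.312  0.   ]
scene tub [ 0.567  0.291 -0.   ]
scene green [ 0.328 -0.284  0.   ]
scene c [0.602 0.029 0.   ]
side eye [0.643 0.086 0.029]
side knife [0.663 0.006 0.018]
side jh [0.555 0.029 0.085]
side ji [0.583 0.144 0.036]
side mark [0.53  0.152 0.032]
side mid [ 0.554 -0.307  0.223]
side root [ 0.594 -0.31   0.198]
side rack [ 0.595 -0.308  0.   ]
side c [0.605 0.042 0.   ]
```

View pics/crop1.png

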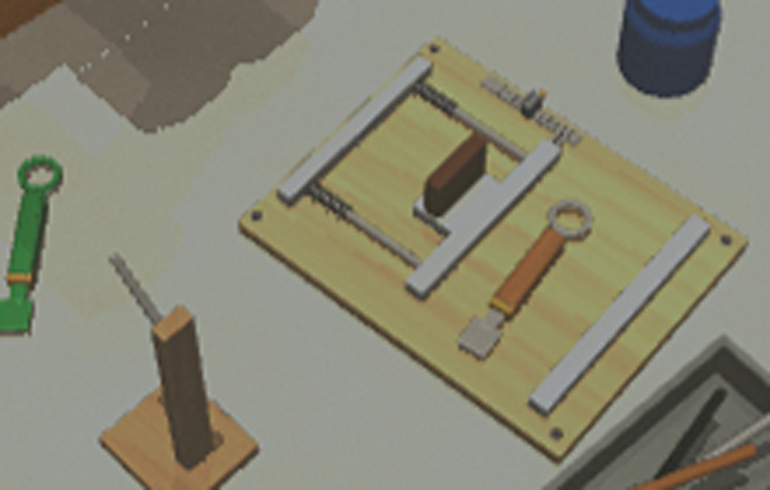

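The crop confirms it: a wooden-handled knife lies on the bed between jaw bar and fence, with its ring at crop (570,218) toward the tub. The green one lies on the bench. Next I work out the approach.

```bash
cat >> h.py <<'E'
def go(p,yaw=None):
    """shift (mm, tool axes) and twist (deg) from now to TCP p, tool x at world yaw deg (tool down)"""
    s=robot.read_state();R=np.array(s['eef_rot']);e=np.array(s['ee_pos'])
    t=R.T@(np.array(p)-e)*1000
    cur=np.degrees(np.arctan2(R[1,0],R[0,0])); tw=0 if yaw is None else -((yaw-cur+180)%360-180)
    print('shift',t.round(1),'twist',round(tw,1),'curyaw',round(cur,1),'q',np.round(s['q'],2),'t',round(s['time'],2),'pos',e.round(4))
E
python3 - <<'E'
from h import *
go([.655,.03,.22],107);go([.655,.03,.22],-73)
s=robot.read_state();print(np.round(s['eef_rot'],3),s['opening'],s['force']);C=robot.calibration('wrist');print(np.round(C['T'],3),C['fx'])
E
```

```text
shift [ 634.2 -358.4   32.7] twist -89.7 curyaw 17.3 q [-1.49  0.31  1.5   0.    1.33 -0.22] t 1.4 pos [ 0.1565 -0.5011  0.2527]
shift [ 634.2 -358.4   32.7] twist 90.3 curyaw 17.3 q [-1.49  0.31  1.5   0.    1.33 -0.22] t 1.4 pos [ 0.1565 -0.5011  0.2527]
[[ 0.955  0.298  0.   ]
 [ 0.298 -0.955  0.   ]
 [ 0.    -0.    -1.   ]] 0.08793696591636012 [-0.32940577  0.05730239  0.56683631]
[[ 0.298 -0.908 -0.296  0.234]
 [-0.955 -0.283 -0.092 -0.477]
 [-0.     0.31  -0.951  0.386]
 [ 0.     0.     0.     1.   ]] 411.088134765201
```

play_rows(
  moves=[
    [110,634,-358,20,-90],
    [110,634,-358,20,-90],
    [110,634,-358,20,-90],
    [110,634,-358,20,-90],
    [110,634,-358,20,-90],
    [110,634,-358,20,-90],
    [110,634,-358,20,-90],
    [110,634,-358,20,-90],
    [110,634,-358,20,-90],
    [110,634,-358,20,-90],
    [110,634,-358,20,-90],
    [110,634,-358,20,-90],
    [110,634,-358,20,-90],
    [110,634,-358,20,-90],
    [110,634,-358,20,-90],
  ],
  force=40,
)

```text
time: 3.28
ee_pos: [0.6545, 0.0286, 0.2332]
eef_rot: [[-0.297, 0.955, 0.0], [0.955, 0.297, -0.0], [-0.0, 0.0, -1.0]]
force: [-0.5, 0.2, -0.1]
opening: 0.0501
gripper_force: 0.0
```

Run:
```python
from h import *
C=robot.calibration('wrist');im=robot.capture('wrist');cv2.imwrite('pics/w1.png',im)
for l,z in [('knife_eye',.029),('knife',.018),('jaw_handle',.0855),('jaw_index',.036),('mark_line',.032),('clamp',0)]:
    for d in robot.landmark_of('wrist',l)[:3]: print(l,np.round(d['centre']),round(d['score'],2),onz('wrist',d['centre'],z,C).round(4))
ms=robot.trace('wrist','knife')
for m in ms[:2]:
    ys,xs=np.nonzero(m['mask']);print('trace',m['score'],len(xs))
    pts=np.array([onz('wrist',[x,y],.029,C)[:2] for x,y in list(zip(xs,ys))[::25]]);mu=pts.mean(0);u,s,v=np.linalg.svd(pts-mu,full_matrices=False);a=v[0]*np.sign(v[0,1]);pr=(pts-mu)@a
    print(mu,np.degrees(np.arctan2(a[1],a[0])),'ends',mu+a*pr.max(),mu+a*pr.min())
go([.66,.011,.2],107)
```

```text
knife_eye [319. 144.] 0.77 [0.6457 0.0785 0.029 ]
knife [310. 214.] 0.6 [0.6571 0.0173 0.018 ]
jaw_handle [175. 196.] 0.86 [0.5576 0.0188 0.0855]
jaw_handle [266. 187.] 0.21 [0.6168 0.0441 0.0855]
jaw_index [253.  46.] 0.81 [0.5767 0.1325 0.036 ]
jaw_index [313. 218.] 0.73 [0.6586 0.019  0.036 ]
jaw_index [195.  14.] 0.71 [0.53  0.142 0.036]
mark_line [194.  11.] 0.66 [0.5281 0.1437 0.032 ]
clamp [265. 183.] 0.63 [0.6104 0.0285 0.    ]
trace 0.69 363
[ 0.62245272 -0.26355304] 94.58992554100206 ends [ 0.62033131 -0.23712835] [ 0.6245951  -0.29023906]
trace 0.68 5134
[0.6611435  0.01101995] 102.58080439925999 ends [0.64144    0.09930731] [ 0.68133002 -0.07943164]
shift [-19.2  -0.6  32.8] twist 0.3 curyaw 107.3 q [-0.13  0.62  1.08  0.    1.44 -0.44] t 3.67 pos [0.6549 0.0295 0.2328]
```

View pics/w1.png

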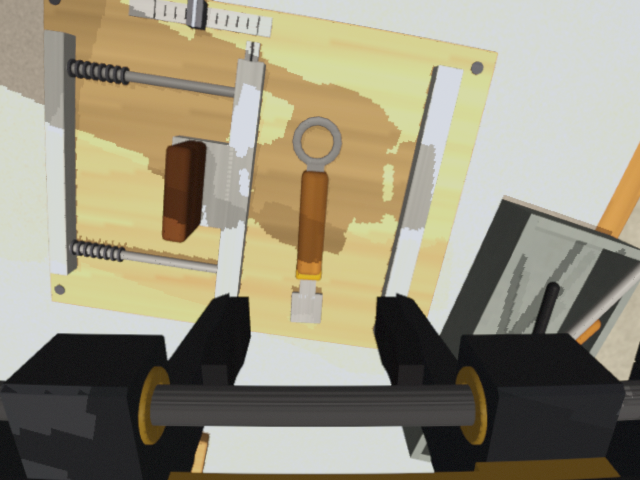

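The wrist view shows the ring at (317,142) and the handle from (315,172) to (309,278), matching the traced pose: origin near (0.6605, 0.0135), yaw about 102.6°.

Run:
```python
from h import *
go([.6605,.0135,.039],102.6)
```

```text
shift [-17.    0.6 193.8] twist 4.7 curyaw 107.3 q [-0.13  0.62  1.08  0.    1.44 -0.44] t 3.67 pos [0.6549 0.0295 0.2328]
```

play_rows(
  moves=[
    [110,-17,0.5,40,4.7],
    [110,-17,0.5,90,4.7],
    [110,-17,0.5,130,4.7],
    [110,-17,0.5,165,4.7],
    [110,-17,0.5,185,4.7],
    [110,-17,0.5,194,4.7],
    [110,-17,0.5,194,4.7],
    [255,-17,0.5,194,4.7],
    [255,-17,0.5,194,4.7],
    [255,-17,0.5,194,4.7],
    [255,-17,0.5,194,4.7],
  ],
  force=40,
)

```text
time: 5.05
ee_pos: [0.6607, 0.0135, 0.0392]
eef_rot: [[-0.219, 0.976, 0.001], [0.976, 0.219, -0.0], [-0.0, 0.001, -1.0]]
force: [-0.9, 0.3, 4.1]
opening: 0.0217
gripper_force: 40.0
```

play_rows(
  moves=[
    [255,0,0,-30,0],
    [255,0,0,-80,0],
    [255,0,0,-140,0],
    [255,0,0,-200,0],
    [255,0,0,-260,0],
    [255,0,0,-281,5],
    [255,-270,-297,-281,96],
    [255,-270,-297,-281,96],
    [255,-270,-297,-281,96],
    [255,-270,-297,-281,96],
    [255,-270,-297,-281,96],
    [255,-270,-297,-281,96],
    [255,-270,-297,-281,96],
    [255,-270,-297,-281,96],
    [255,-270,-297,-281,96],
    [255,-270,-297,-281,96],
    [255,-270,-297,-281,96],
    [255,-270,-297,-281,96],
  ],
)

```text
time: 7.3
ee_pos: [0.4299, -0.3148, 0.3197]
eef_rot: [[0.993, 0.117, -0.0], [0.117, -0.993, 0.0], [-0.0, -0.0, -1.0]]
force: [0.4, 0.5, -1.0]
opening: 0.0216
gripper_force: 40.0
```

Run:
```python
from h import *
C=robot.calibration('wrist');im=robot.capture('wrist');cv2.imwrite('pics/w2.png',im)
robot.capture('scene');robot.capture('side')
for l,z in [('knife_eye',.31),('peg_tip',.25),('peg_mid',.2225),('peg_root',.198)]:
  for c in('wrist','scene','side'):
    for d in robot.landmark_of(c,l)[:2]: print(l,c,np.round(d['centre']),round(d['score'],2),onz(c,d['centre'],z,C if c=='wrist' else None).round(4))
go([.46,-.31,.32],6)
```

```text
knife_eye wrist [238. 296.] 0.96 [ 0.4375 -0.2852  0.31  ]
knife_eye scene [315. 379.] 0.8 [ 0.9073 -0.3915  0.31  ]
knife_eye scene [220. 237.] 0.6 [ 0.4703 -0.3246  0.31  ]
knife_eye side [378. 149.] 0.83 [ 0.507  -0.3036  0.31  ]
knife_eye side [285. 212.] 0.79 [0.6141 0.0744 0.31  ]
peg_tip wrist [322.  33.] 0.68 [ 0.5424 -0.3063  0.25  ]
peg_tip wrist [335.  42.] 0.67 [ 0.5392 -0.3126  0.25  ]
peg_tip scene [246. 263.] 0.62 [ 0.5431 -0.3031  0.25  ]
peg_tip side [367. 165.] 0.89 [ 0.5399 -0.3082  0.25  ]
peg_mid scene [250. 277.] 0.7 [ 0.5674 -0.315   0.2225]
peg_mid side [360. 174.] 0.67 [ 0.5578 -0.2962  0.2225]
peg_mid side [308. 319.] 0.36 [0.4484 0.3053 0.2225]
peg_root scene [256. 286.] 0.9 [ 0.5856 -0.3121  0.198 ]
peg_root side [350. 179.] 0.84 [ 0.5883 -0.2932  0.198 ]
peg_root side [401. 193.] 0.61 [ 0.4214 -0.2761  0.198 ]
shift [30.5 -1.4 -0.3] twist 0.6 curyaw 6.6 q [-0.85  0.29  1.35  0.    1.5   0.6 ] t 8.05 pos [ 0.4298 -0.3149  0.3197]
```

View pics/w2.png

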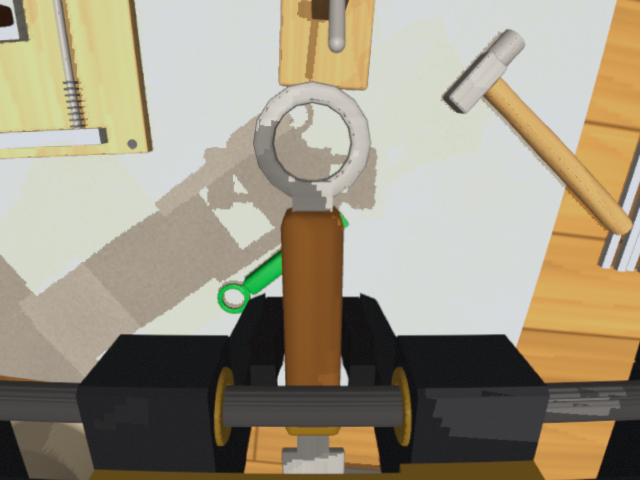

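Wrist view: the held ring is centred at (312,142) and the peg tip at (337,44), with the peg pointing almost along tool x.

Run:
```python
from h import *
C=robot.calibration('wrist')
r=onz('wrist',[312,142],.31,C);t=onz('wrist',[337,44],.25,C);print(r,t)
s=robot.read_state();R=np.array(s['eef_rot']);print('ring rel tcp (tool)',R.T@(r-np.array(s['ee_pos']))*1000,'tip rel tcp',R.T@(t-np.array(s['ee_pos']))*1000)
rt=onz('wrist',[338,2],.235,C);print(rt)
```

```text
[ 0.49843287 -0.30696435  0.31      ] [ 0.53833539 -0.3137332   0.25      ]
ring rel tcp (tool) [6.90618875e+01 2.75789497e-02 9.71724783e+00] tip rel tcp [107.91129679  11.37067132  69.71796681]
[ 0.55907633 -0.31235776  0.235     ]
```

play_rows(
  moves=[
    [255,20,6,10,0],
    [255,36,11,25,0],
    [255,39,11,40,0],
    [255,39,11,44,0],
    [255,39,11,44,0],
  ],
)

```text
time: 8.68
ee_pos: [0.4695, -0.3213, 0.276]
eef_rot: [[0.993, 0.116, 0.0], [0.116, -0.993, -0.0], [0.0, 0.0, -1.0]]
force: [0.9, 0.1, -0.9]
opening: 0.0216
gripper_force: 40.0
```

Run:
```python
from h import *
im=robot.capture('wrist')
cv2.imwrite('pics/w3.png',cv2.resize(im[60:230,200:440],None,fx=3,fy=3))
C=robot.calibration('wrist');s=robot.read_state();R=np.array(s['eef_rot']);e=np.array(s['ee_pos']);print(e,s['force'])
for n,p in [('ring',[69,0,10]),('tip',[69,0,26]),('tipaxis10',[79,0,36])]: print(n,proj('wrist',e+R@np.array(p)/1000,C))
```

```text
[ 0.46956556 -0.32140813  0.27633678] [-0.0924842  -0.15076672 -1.08349427]
ring [311.81831004 142.12384815]
tip [311.86286925 138.43687089]
tipaxis10 [311.87225247 110.66057773]
```

View pics/w3.png

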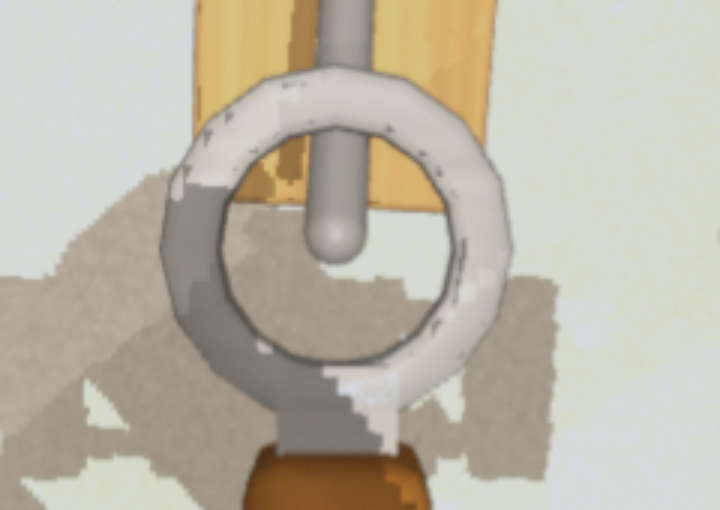

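The tip shows through the ring at (312,139), where it was predicted. Now I lower the ring and follow the peg's slope.

play_rows(
  moves=[
    [255,0,0,8,0],
    [255,2,0,18,0],
    [255,8,0,25,0],
    [255,15,0,32,0],
    [255,22,0,39,0],
    [255,24,0,42,0],
    [255,24,0,42,0],
  ],
)

```text
time: 9.6
ee_pos: [0.4938, -0.3185, 0.2335]
eef_rot: [[0.993, 0.116, -0.0], [0.116, -0.993, 0.0], [-0.0, -0.0, -1.0]]
force: [-0.8, -0.1, -0.7]
opening: 0.0217
gripper_force: 40.0
```

No contact force, so I open the gripper and retreat.

play_rows(
  moves=[
    [60,0,0,0,0],
    [0,0,0,0,0],
    [0,0,0,0,0],
    [0,0,0,0,0],
    [0,0,0,0,0],
    [0,-10,0,-15,0],
    [0,-25,0,-50,0],
    [0,-40,0,-90,0],
    [0,-40,0,-120,0],
    [0,-40,0,-120,0],
  ],
)

```text
time: 10.85
ee_pos: [0.4537, -0.3236, 0.3566]
eef_rot: [[0.993, 0.115, 0.004], [0.115, -0.993, -0.004], [0.003, 0.004, -1.0]]
force: [0.4, 0.4, 0.0]
opening: 0.0877
gripper_force: 0.0
```

Run:
```python
from h import *
a=robot.capture('scene')[200:350,180:340];b=robot.capture('side')[120:270,290:450]
cv2.imwrite('pics/hang.png',cv2.resize(np.hstack([a,b]),None,fx=2.5,fy=2.5,interpolation=cv2.INTER_CUBIC))
for c in('scene','side'):
  for l in ('knife_eye','jaw_handle','jaw_index','mark_line'):
    print(c,l,[(np.round(d['centre'],1).tolist(),round(d['score'],2)) for d in robot.landmark_of(c,l)[:3]])
go([.553,.022,.25],90)
```

```text
scene knife_eye [([314.8, 380.1], 0.94), ([219.5, 239.3], 0.83), ([256.3, 283.5], 0.72)]
scene jaw_handle [([337.4, 235.1], 0.7)]
scene jaw_index [([370.4, 228.2], 0.82)]
scene mark_line [([365.6, 216.9], 0.48)]
side knife_eye [([352.4, 180.1], 0.72), ([285.7, 211.1], 0.56)]
side jaw_handle [([316.4, 274.9], 0.67)]
side jaw_index [([290.4, 313.1], 0.68), ([280.4, 449.0], 0.54), ([303.1, 294.9], 0.33)]
side mark_line [([307.9, 321.1], 0.54)]
shift [ 138.4 -331.3  103.5] twist -83.3 curyaw 6.7 q [-0.83  0.34  1.2  -0.    1.6   0.63] t 11.35 pos [ 0.4539 -0.3232  0.3534]
```

View pics/hang.png

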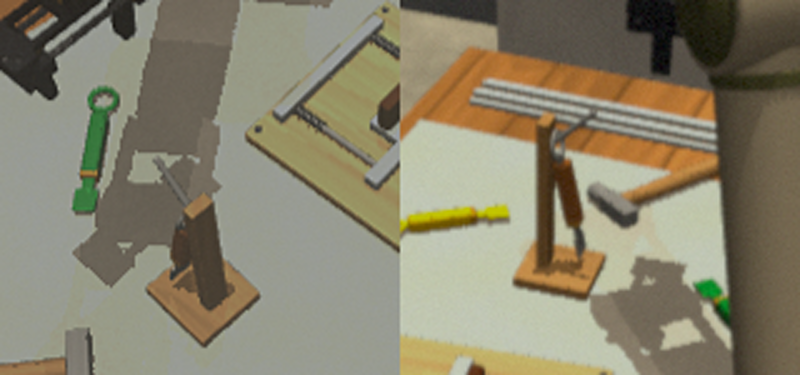

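The knife hangs: in the side half the ring is at the peg root (558,150), with the handle and blade hanging free down to (580,240). Next is the jaw.

play_rows(
  moves=[
    [60,138,-331,60,-87],
    [60,138,-331,80,-87],
    [60,138,-331,100,-87],
    [60,138,-331,100,-87],
    [60,138,-331,100,-87],
    [60,138,-331,100,-87],
    [60,138,-331,100,-87],
    [60,138,-331,100,-87],
    [60,138,-331,100,-87],
    [60,138,-331,100,-87],
    [60,138,-331,100,-87],
  ],
)

```text
time: 12.72
ee_pos: [0.5527, 0.0214, 0.2537]
eef_rot: [[-0.061, 0.998, 0.0], [0.998, 0.061, 0.0], [0.0, 0.0, -1.0]]
force: [0.5, -0.4, -0.0]
opening: 0.0677
gripper_force: 0.0
```

Run:
```python
from h import *
C=robot.calibration('wrist');im=robot.capture('wrist');cv2.imwrite('pics/w4.png',im)
for l,z in [('jaw_handle',.0855),('jaw_index',.036),('mark_line',.032),('clamp',0)]:
    for d in robot.landmark_of('wrist',l)[:3]: print(l,np.round(d['centre']),round(d['score'],2),onz('wrist',d['centre'],z,C).round(4))
go([.555,.022,.06],95)
```

```text
jaw_handle [319. 222.] 0.72 [0.5587 0.0172 0.0855]
jaw_index [348.  63.] 0.7 [0.5751 0.1353 0.036 ]
mark_line [295.  49.] 0.77 [0.5321 0.144  0.032 ]
clamp [376. 191.] 0.78 [0.6139 0.0268 0.    ]
shift [  0.4   2.3 193.7] twist -1.4 curyaw 93.6 q [-0.17  0.37  1.41 -0.    1.36 -0.24] t 12.97 pos [0.5527 0.0215 0.2537]
```

View pics/w4.png

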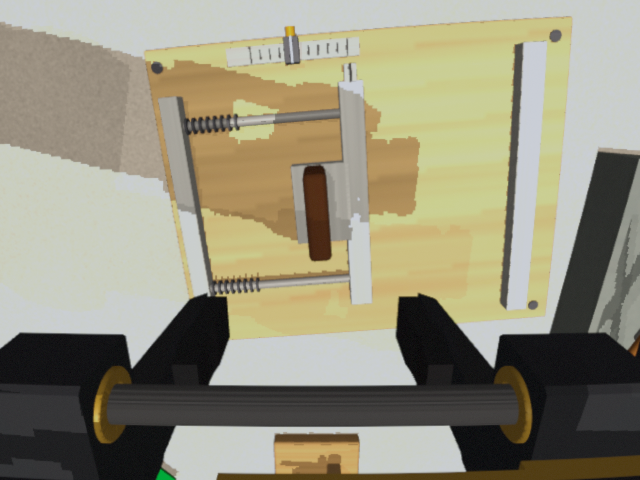

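Wrist view: handle top at (317,213), pointer at (349,71), marker saddle at (291,50). I'll enlarge the marker and pointer once.

Run:
```python
from h import *
im=cv2.imread('pics/w4.png')
cv2.imwrite('pics/mk.png',cv2.resize(im[20:100,260:380],None,fx=6.5,fy=6.5,interpolation=cv2.INTER_NEAREST))
C=robot.calibration('wrist')
def yaw(a,b,z):
    p,q=onz('wrist',a,z,C),onz('wrist',b,z,C);print(p.round(4),q.round(4),np.degrees(np.arctan2(*(p-q)[[1,0]])))
yaw([315,166],[319.5,260],.0855)
yaw([517,43],[503,306],.036); yaw([363,85],[370,303],.036); yaw([570,17],[547,317],.018)
p,q=onz('wrist',[147,51],.018,C),onz('wrist',[570,17],.018,C);print(p,q,np.degrees(np.arctan2(*(q-p)[[1,0]])))
```

```text
[0.553  0.0592 0.0855] [ 0.5613 -0.0139  0.0855] 96.46493795231937
[0.7081 0.1611 0.036 ] [ 0.7432 -0.0696  0.036 ] 98.66257375475976
[0.5882 0.1199 0.036 ] [ 0.6142 -0.0736  0.036 ] 97.66964143430572
[0.7579 0.1885 0.018 ] [ 0.8027 -0.0885  0.018 ] 99.18353576327317
[0.40740436 0.13756825 0.018     ] [0.757913  0.1884762 0.018    ] 8.263866592784431
```

View pics/mk.png

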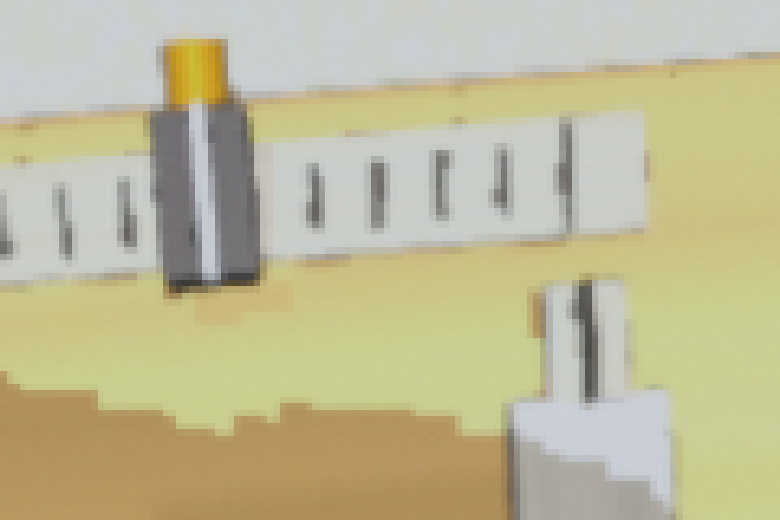

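The white line's middle is at full-frame (291.5,50), and the outer end of the pointer line is at (349.8,63.8).

Run:
```python
from h import *
C=robot.calibration('wrist')
m=onz('wrist',[291.5,50],.033,C);i=onz('wrist',[349.8,63.8],.036,C)
for a in(7.8,8.3,8.8):
    c=np.array([np.cos(np.radians(a)),np.sin(np.radians(a)),0]);n=np.array([-c[1],c[0],0]);print(a,(i-m)@c,(i-m)@n)
h=onz('wrist',[317.2,213],.0855,C);print(m,i,h)
go([h[0],h[1],.062],98.3)
```

```text
7.8 0.04551482198010628 -0.013961381127038115
8.3 0.045391254427139066 -0.014358036230136428
8.8 0.04526423015440783 -0.01475359791318642
[0.52916729 0.14283187 0.033     ] [0.57615578 0.13517673 0.036     ] [0.55692659 0.02390567 0.0855    ]
shift [  2.1   4.4 191.7] twist -4.7 curyaw 93.6 q [-0.17  0.37  1.41 -0.    1.36 -0.24] t 12.97 pos [0.5527 0.0215 0.2537]
```

play_rows(
  moves=[
    [60,2,4.5,50,-4.7],
    [60,2,4.5,105,-4.7],
    [60,2,4.5,150,-4.7],
    [60,2,4.5,180,-4.7],
    [60,2,4.5,192,-4.7],
    [60,2,4.5,192,-4.7],
    [255,2,4.5,192,-4.7],
    [255,2,4.5,192,-4.7],
    [255,2,4.5,192,-4.7],
    [255,2,4.5,192,-4.7],
    [255,2,4.5,192,-4.7],
  ],
  force=50,
)

```text
time: 14.35
ee_pos: [0.5569, 0.0239, 0.0618]
eef_rot: [[-0.145, 0.989, -0.001], [0.989, 0.145, -0.0], [0.0, -0.001, -1.0]]
force: [-15.9, -3.7, 6.7]
opening: 0.0194
gripper_force: 8.5
```

play_rows(
  moves=[
    [255,0,0,0,0],
    [255,0,0,0,0],
    [255,0,-5,0,0],
    [255,0,-13,0,0],
    [255,0,-21,0,0],
    [255,0,-29,0,0],
    [255,0,-36,0,0],
    [255,0,-41,0,0],
    [255,0,-44,0,0],
    [255,0,-45,0,0],
    [255,0,-45,0,0],
    [255,0,-45,0,0],
  ],
)

```text
time: 15.85
ee_pos: [0.5134, 0.0176, 0.0617]
eef_rot: [[-0.145, 0.989, 0.003], [0.989, 0.145, 0.0], [-0.0, 0.003, -1.0]]
force: [8.2, 3.6, -5.7]
opening: 0.0175
gripper_force: 50.0
```

Run:
```python
from h import *
C=robot.calibration('wrist');im=robot.capture('wrist')
robot.capture('scene');robot.capture('side')
for c in('wrist','scene','side'):
  for l,z in [('jaw_index',.036),('mark_line',.033),('knife_eye',.2)]:
    for d in robot.landmark_of(c,l)[:2]: print(c,l,np.round(d['centre'],1),round(d['score'],2),onz(c,d['centre'],z,C if c=='wrist' else None).round(4))
s=robot.read_state();print(s['time'],s['ee_pos'],s['opening'],s['gripper_force'],s['force'])
print('expected mark px',proj('wrist',np.array([.5292,.1428,.033]),C))
cv2.imwrite('pics/w5full.png',im)
cv2.imwrite('pics/w5.png',cv2.resize(im[0:220],(800,275)) if 0 else cv2.resize(im,(800,600),interpolation=cv2.INTER_NEAREST))
```

```text
wrist jaw_index [414.2  26.9] 0.78 [0.5343 0.1291 0.036 ]
scene mark_line [361.4 216.8] 0.42 [0.5235 0.1483 0.033 ]
scene knife_eye [221.6 236.3] 0.8 [ 0.3993 -0.2862  0.2   ]
scene knife_eye [254.2 290.3] 0.69 [ 0.5942 -0.3238  0.2   ]
side jaw_index [307.8 317.2] 0.65 [0.5333 0.1394 0.036 ]
side mark_line [306.8 323.1] 0.38 [0.5281 0.1569 0.033 ]
side knife_eye [286. 211.] 0.69 [ 0.69   -0.0669  0.2   ]
side knife_eye [350.6 228.7] 0.64 [ 0.4923 -0.0581  0.2   ]
16.45 [0.51345798 0.01759103 0.061739  ] 0.017690928806426018 50.04217612557113 [ 8.2308797   3.23026117 -5.94715269]
expected mark px [405.99895036 -15.30540084]
```

Run:
```python
from h import *
w=cv2.imread('pics/w5full.png')[0:60,370:450]
a=robot.capture('scene');b=robot.capture('side')
cv2.imwrite('pics/a5.png',a);cv2.imwrite('pics/b5.png',b)
f=lambda i,s:cv2.resize(i,s,interpolation=cv2.INTER_NEAREST)
top=f(w,(400,300))
sc=f(a[200:245,340:400],(400,300)); sd=f(b[300:335,280:327],(400,298)); sd=cv2.copyMakeBorder(sd,0,2,0,0,0)
rk=np.hstack([f(a[240:340,220:287],(200,300)),f(b[150:250,320:387],(200,300))])
cv2.imwrite('pics/fin.png',np.vstack([np.hstack([top,sc]),np.hstack([sd,rk])]))
```

```text
(no output)
```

View pics/fin.png

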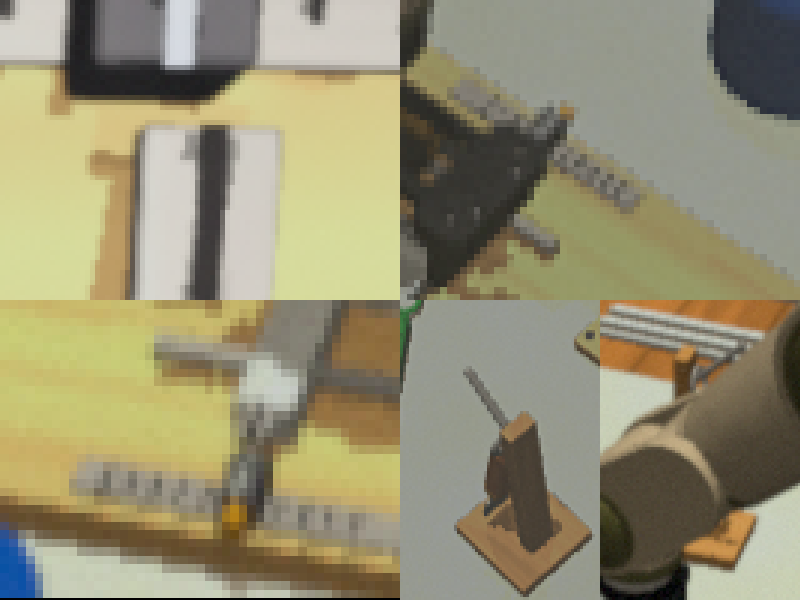

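The wrist crop shows both lines: the white line's near end at (406,13.5) and the pointer line's outer end at (412.8,25.6). The knife is still hanging.

Run:
```python
from h import *
C=robot.calibration('wrist')
i=onz('wrist',[412.8,25.6],.036,C)
for px in([406,13],[406.4,2]):
  for z in(.032,.034):
    m=onz('wrist',px,z,C);a=np.radians(8.3);print(px,z,m.round(4),((i-m)@[np.cos(a),np.sin(a),0]*1000).round(1),((i-m)@[-np.sin(a),np.cos(a),0]*1000).round(1))
print(i)
```

```text
[406, 13] 0.032 [0.5312 0.134  0.032 ] 1.8 -4.9
[406, 13] 0.034 [0.5309 0.1335 0.034 ] 2.2 -4.5
[406.4, 2] 0.032 [0.5306 0.1376 0.032 ] 1.9 -8.5
[406.4, 2] 0.034 [0.5303 0.1371 0.034 ] 2.3 -8.1
[0.53371206 0.12941704 0.036     ]
```

play_rows(
  moves=[
    [255,0,-1,0,0],
    [255,0,-2,0,0],
    [255,0,-2,0,0],
    [255,0,-2,0,0],
    [255,0,-2,0,0],
    [255,0,-2,0,0],
    [255,0,-2,0,0],
  ],
)

```text
time: 17.42
ee_pos: [0.5115, 0.0173, 0.0617]
eef_rot: [[-0.145, 0.989, 0.003], [0.989, 0.145, 0.0], [-0.0, 0.003, -1.0]]
force: [8.8, 3.0, -5.8]
opening: 0.0176
gripper_force: 50.0
```

Run:
```python
from h import *
C=robot.calibration('wrist');im=robot.capture('wrist').astype(float).mean(2)
xi=395+im[28:38,400:430].mean(0).argmin()+5; xm=390+im[2:10,390:425].mean(0).argmax()
print('pointer col',xi,im[28:38,400:430].mean(0).round().astype(int).tolist(),'\nmark',im[2:10,390:425].mean(0).round().astype(int).tolist())
a=np.radians(8.3);i=onz('wrist',[xi,33],.036,C);m=onz('wrist',[xm,6],.033,C);print(xm,((i-m)@[np.cos(a),np.sin(a),0]*1000))
go([.5134,.0176,.0617])
```

```text
pointer col 413 [210, 211, 210, 210, 209, 208, 204, 191, 184, 134, 70, 59, 59, 59, 66, 103, 155, 188, 203, 204, 204, 204, 204, 204, 201, 189, 180, 189, 191, 191] 
mark [34, 33, 33, 38, 69, 98, 113, 122, 123, 123, 121, 121, 121, 121, 120, 119, 118, 123, 164, 205, 218, 219, 218, 213, 175, 116, 114, 117, 118, 119, 118, 118, 119, 119, 119]
411 0.5725687923649433
shift [-0.   1.9  0. ] twist 0 curyaw 98.3 q [-0.2   0.52  1.75  0.    0.87 -0.34] t 17.48 pos [0.5115 0.0173 0.0617]
```

```bash
python3 -c "
from bench import robot
print(robot.job_done())"
```

```text
the job is handed in; nothing more can be done
None
```

I handed the job in at about 17.5 s of the 58 s limit: the knife hangs by its eye on the peg, and the gripper is holding the jaw with its pointer line measured within about 1 mm of the marker line; the hand-in returned no verdict.

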